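# Stroke the propagator's vent flaps shut

## Robot

A 7-joint arm with a two-finger parallel gripper is mounted at the origin on the work surface. World frame = base frame: x ahead of the robot, y to its left, z up, the work surface at z = 0. Lengths are in m, angles in rad, forces in N, time in s.
With the tool pointing down it reaches from about 0.4 to 0.85 m from the base axis. Payload 10.4 kg.
Tool frame: the origin (TCP) lies between the finger pads, 19 mm behind the fingertips; this is the grasp point; z points along the fingers, y is the direction in which the jaws open and shut (so a half turn about z gives the same grasp; the last joint's range is limited). The gripper opens to 87 mm and grips with 3 to 60 N. Pads are 19 mm wide; open, the fingers measure 117 mm over their backs; the gripper's body (75 mm by 190 mm) begins 51 mm behind the grasp point.
Start: joints at [-0.023, 0.332, -0.065, 1.46, 0.022, 1.35, -0.088], TCP at [0.625, 0, 0.241] pointing down, gripper open.
Joint ranges: [-2.6, 2.6], [-0.5, 2.12], [-1.47, 1.34], [0.16, 2.42], [-1.27, 4.41], [0.06, 2.06], [-2.6, 2.6]. Speed limits (rad/s): [2.22, 2.22, 2.79, 2.79, 3.14, 3.14, 3.14].

## Interface

Orientations are given as a unit quaternion [x, y, z, w].
In Python, from bench import r, eyes, job gives the robot as it stands. The module is installed in compiled form; this text tells all that it offers.
- The arm moves only by the tool play_rows, never from a script. Its argument "motion" is a list of rows, each a list of 7 numbers: the shift along the tool's x, y, z as a fraction of full scale, then the turn, a rotation vector about the tool's x, y, z as a fraction of full scale, then the opening in per cent of the stroke, from 0 (shut) to 100 (fully open). A call has 1 to 5 rows; each row is the pose to reach, as a shift and turn from the pose commanded when the call began, along the tool's axes at that moment; what a row does not reach only later rows make up. Full scale, the value 1, is 0.2 m for a shift and 90 degrees for a turn. A row lasts 1/8 s, in which the tool goes at most 62.5 mm and 10.7 degrees, less where a joint would pass 70% of its speed; a pose out of reach is approached as far as the arm can. A call with a number of a shift or a turn outside -1 to 1 is refused whole. A call with a gripper value outside its range is refused whole. The fingers move at their own pace and stop on an object; "squeeze" is the grip in N (left out, the last holds). Time passes only in rows, so rows that repeat a pose let the fingers close. It gives the time, the measured TCP pose, the force and the opening at its end, in the units of the state.
- r.read_state(): the state, without advancing time (a new reading comes with each control period).
- eyes.camera(name): name is "scene" or "side" or "wrist"; returns a dict with "image" (384x512x3 uint8, red, green, blue), "mtx" (3x3 intrinsics, pixels), "dist" ([k1, k2, p1, p2, k3] as OpenCV has them; the pictures are not rectified), "R" (3x3) and "t" (3): a world point X has camera coordinates R X + t. Camera axes: x right, y down, z forward; pixel columns grow to the right and rows downward; lengths in m; the calibration is good to about 2 mm. A picture is of the moment at which its call begins. There is no depth.
- job.close_job(): hands the job in, once; it reports no verdict.
Trained networks look in a picture, given as the dict that the camera call returned (one of the last four; its "shot" number tells which), for a name from the list of things; names that differ only in an ending like _2 or _b are one class to them, and where a whole thing is asked for, a point or a joint stands for the part that bears it (a point fixed in the world has none). Each returns a list of dicts, best first, with "p" (0 to 1); they miss things now and then, are a little off and sometimes report something else, mostly with a low value. They report only what shows in the picture. A call takes as long as a camera call.
- eyes.regions_of(picture, label): "region" (384x512 bool, what is visible of it) and "xy" ([column, row] in pixels, amid what is visible of it).
- eyes.landmark_of(picture, label): "xy" ([column, row] in pixels: a listed point, or the origin of a listed thing).
The state is a dict: "time": time; "joint_positions": joint angles; "joint_vel": joint speeds; "joint_torque": joint torques, N m; "ee_pos": TCP position; "eef_rot": TCP orientation; "ft_force": force on the tool from outside, world axes, zero at the start; "torque": the same for the moment, N m; "width": finger opening in m.
Only numpy, scipy, OpenCV 4.12 (cv2) and the standard library are available. Lean on these libraries where they do the work, as an engineer would, in place of code of your own. Each camera call takes 0.05 s, during which the arm holds its last target. There are 200 camera calls.

## Task

Shut the vents of the seed propagator: run the closed fingertips lightly along the row of five open flaps in one stroke, starting on the wide flat end of the frame behind the first hinge and going the way the flaps lean, so that they go down one after another and all end flat in the frame. Do not lift the fingers away before the last flap is down, do not press hard, do not lift or shove the propagator, and leave the other things on the bench alone.

Things in the scene. Friction and masses are not known exactly. Their poses are not given: they have to be found in the camera images.
- propagator: loose seed propagator, 2.6 kg: black tray 268 x 148 mm, rigid clear flat lid 250 x 130 mm, top 110 mm above the bench. On it a black vent frame, 232 (own x, -122 to 110) x 64 mm (own y), flat top 120 mm above the bench, holds five white flaps in a row along own x at y = 0, hinges at x = -86, -48, -10, 28, 66 mm, 2 mm below the frame top. Origin: centre of underside, z up
- row_start (a point): middle of flap1's hinge line, at the height of the frame top (120 mm above the bench); behind it the frame has a flat landing 36 mm long. Each flap is 28 mm long (x), 43 mm wide (y), 3 mm thick; its hinge is its edge nearer row_start, so an open flap stands up from there leaning towards row_end, free edge up to 26 mm above the frame top, and goes down towards row_end
- row_end (a point): middle of where flap5's free edge lies when closed, at the height of the frame top; 180 mm from row_start along the propagator's +x. Closed flaps lie flush with the frame top, as do the frame's bars between them. The whole frame sits on a springy gasket: pressed from above it gives up to 6 mm, about 1.5 N per mm, and comes back
- flap1 (a joint): angle of first flap counted from row_start: 0 closed flat and flush (a stop), about 0.7 to 1.05 rad at the start, 1.15 rad the upper stop; stiff hinge (6 mN m of friction, no spring) that stays where it is left
- flap2 (a joint): angle of second flap counted from row_start: 0 closed flat and flush (a stop), about 0.7 to 1.05 rad at the start, 1.15 rad the upper stop; stiff hinge (6 mN m of friction, no spring) that stays where it is left
- flap3 (a joint): angle of third flap counted from row_start: 0 closed flat and flush (a stop), about 0.7 to 1.05 rad at the start, 1.15 rad the upper stop; stiff hinge (6 mN m of friction, no spring) that stays where it is left
- flap4 (a joint): angle of fourth flap counted from row_start: 0 closed flat and flush (a stop), about 0.7 to 1.05 rad at the start, 1.15 rad the upper stop; stiff hinge (6 mN m of friction, no spring) that stays where it is left
- flap5 (a joint): angle of fifth flap counted from row_start: 0 closed flat and flush (a stop), about 0.7 to 1.05 rad at the start, 1.15 rad the upper stop; stiff hinge (6 mN m of friction, no spring) that stays where it is left
- jar: glass mason jar, 84 mm across and 136 mm tall with its steel screw lid on; loose, standing on the bench beside the work, not part of the job; origin: centre of its underside
- saucer: white ceramic saucer, 140 mm across, 22 mm tall; loose, standing on the bench beside the work, not part of the job; origin: centre of its underside
- rake: orange plastic hand rake lying flat, 300 mm along its own x, up to 90 mm wide, 28 mm tall; loose, standing on the bench beside the work, not part of the job; origin: centre of its underside (about its mid length)
- stakes: bundle of five bamboo stakes with two black clips, 410 mm along its own x, 37 mm wide, 23 mm tall; loose, standing on the bench beside the work, not part of the job; origin: centre of its underside (about its mid length)

How it is judged:
By the outcome, as a careful person would: the job done as asked, in the order asked, and still so for the second after the job is handed in, with the robot touching nothing.
It also fails if it takes over 42 s, if anything falls off the work surface, if the arm or the gripper's body presses on something with over 40 N, if the wrist force passes 120 N, or if a joint passes its speed limit or range.

## Working session

There is one attempt and no reset: what is moved stays moved. The work goes in short steps, Python scripts to look and compute and a tool call to move; the robot and the scene stay as the last step left them, time stands still between calls to the robot, and variables do not carry over. Pictures are saved under pics/ and viewed, about 8 in all and at most 12, crops included, and the job is handed in when it is done.

Besides the shell and the picture viewer there is one more tool, called by a JSON object that holds its "api" and its "payload", one argument or row to a line. play_rows: Moves the arm, as the interface text tells. Shift numbers are shares of 0.2 m and turn numbers shares of 90 degrees, none past 1 either way. Its arguments: {"type":"object","properties":{"motion":{"type":"array","items":{"type":"array","items":{"type":"number"}}},"squeeze":{"type":"number"}},"required":["motion"]}

```bash
mkdir -p pics; cat > h.py <<'E'
import numpy as np, cv2
from bench import r, eyes, job
def ray(c,xy):
    u=cv2.undistortPoints(np.array([[xy]],float),np.array(c["mtx"]),np.array(c["dist"]))[0,0]
    R=np.array(c["R"]);t=np.array(c["t"])
    return -R.T@t, R.T@np.array([u[0],u[1],1.])
def onz(c,xy,z):
    o,d=ray(c,xy); return o+d*(z-o[2])/d[2]
def proj(c,P):
    R=np.array(c["R"]); return cv2.projectPoints(np.array(P,float).reshape(-1,3),cv2.Rodrigues(R)[0],np.array(c["t"],float),np.array(c["mtx"]),np.array(c["dist"]))[0][:,0]
E
python3 - <<'E'
from h import *
s=r.read_state(); print(s["time"],s["ee_pos"],s["eef_rot"],s["width"],s["ft_force"])
ims=[]
for n in["scene","side","wrist"]:
    c=eyes.camera(n); im=c["image"][:,:,::-1].copy()
    for l,z in[("row_start",.12),("row_end",.12),("propagator",0),("jar",0),("saucer",0),("rake",0),("stakes",0)]:
        for d in eyes.landmark_of(c,l)[:1]:
            print(n,l,round(d["p"],2),np.round(d["xy"],1),np.round(onz(c,d["xy"],z),3))
            cv2.circle(im,tuple(int(v) for v in d["xy"]),3,(0,0,255),1)
    cv2.imwrite(f"pics/{n}0.png",im); ims.append(im)
cv2.imwrite("pics/a.png",cv2.resize(np.vstack([np.hstack(ims[:2]),np.hstack([ims[2],ims[2]*0])]),(800,600),interpolation=cv2.INTER_AREA))
E
```

```text
0.0 [6.24647930e-01 3.02667919e-05 2.40452658e-01] [ 7.07081142e-01  7.07132077e-01 -5.09826354e-04 -4.73316260e-04] 0.0868959420433503 [-0.05989329 -0.82821204 -0.67448433]
scene row_start 0.82 [266.  187.7] [ 0.61  -0.003  0.12 ]
scene row_end 0.77 [218. 207.] [ 0.532 -0.191  0.12 ]
scene propagator 0.91 [241.3 222.9] [ 0.567 -0.099  0.   ]
scene jar 0.96 [168.1 283. ] [ 0.535 -0.47   0.   ]
scene saucer 0.74 [306.3 153.1] [0.545 0.489 0.   ]
scene rake 0.62 [202.2 259.7] [ 0.562 -0.329  0.   ]
scene stakes 0.72 [300.5 176.4] [0.61  0.299 0.   ]
side row_start 0.64 [263.6 190.5] [ 0.593 -0.011  0.12 ]
side row_end 0.95 [266.9 226.8] [ 0.515 -0.167  0.12 ]
side propagator 0.83 [265.1 231.6] [ 0.555 -0.092  0.   ]
side jar 0.55 [319.7 316.9] [ 0.529 -0.465  0.   ]
side saucer 0.92 [199.5 148.4] [0.544 0.496 0.   ]
side rake 0.7 [300.4 282.5] [ 0.546 -0.335  0.   ]
side stakes 0.92 [227.4 163.1] [0.61  0.334 0.   ]
wrist row_start 0.98 [231.1 204.8] [ 0.599 -0.01   0.12 ]
wrist row_end 0.79 [161.3 335.2] [ 0.514 -0.17   0.12 ]
wrist jar 0.57 [211.6 227.6] [ 0.558 -0.086  0.   ]
```

View pics/a.png

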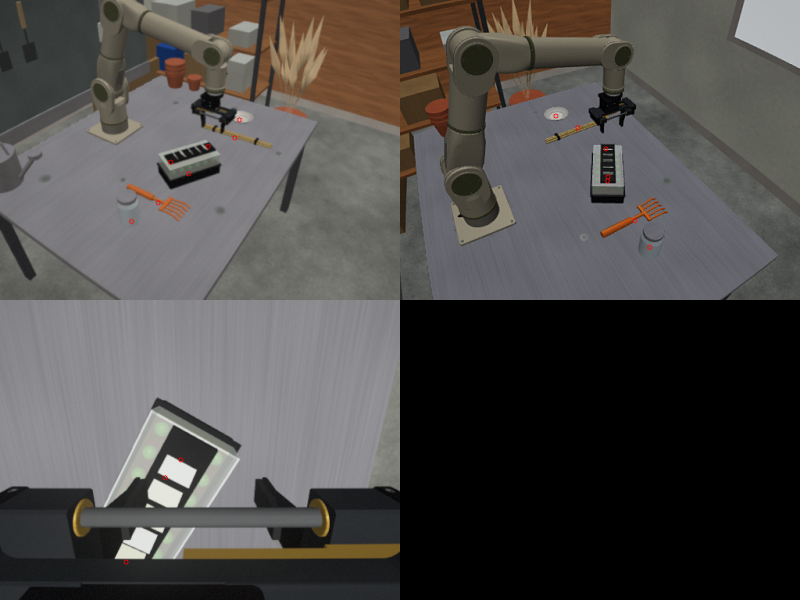

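View pics/wrist0.png

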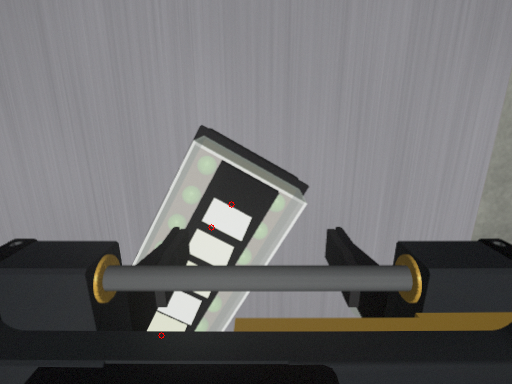

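The views agree. The propagator's wide black landing is at the upper right in the wrist image, flap 1's hinge is near pixel (231,205), and the row runs down and to the left, which is -118° in the world frame. I'll turn the tool in line with the row, shut the fingers, and take a better look from beyond the row end.

{"api": "play_rows", "payload": {
  "motion": [
    [-0.25,-0.15,-0.12,0,0,0.1,0],
    [-0.5,-0.3,-0.25,0,0,0.2,0],
    [-0.75,-0.45,-0.37,0,0,0.31,0],
    [-1,-0.6,-0.5,0,0,0.31,0],
    [-1,-0.6,-0.5,0,0,0.31,0]
  ],
  "squeeze": 10
}}

```text
time: 1.82
ee_pos: [0.5033, -0.2048, 0.344]
eef_rot: [0.859, 0.513, 0.001, 0.002]
ft_force: [0.6, 0.6, 0.1]
width: 0.0452
```

```bash
python3 - <<'E'
from h import *
s=r.read_state(); print(s["time"],s["ee_pos"],s["eef_rot"],s["width"],s["ft_force"])
c=eyes.camera("wrist"); im=c["image"][:,:,::-1].copy(); cv2.imwrite("pics/w1raw.png",im)
for l,z in[("row_start",.12),("row_end",.12),("propagator",0)]:
    for d in eyes.landmark_of(c,l)[:1]: print(l,round(d["p"],2),np.round(d["xy"],1),np.round(onz(c,d["xy"],z),4)); cv2.circle(im,tuple(int(v) for v in d["xy"]),3,(0,0,255),1)
cv2.imwrite("pics/w1.png",cv2.resize(im,(800,600)))
import pickle; pickle.dump(c,open("c1.pkl","wb"))
E
```

```text
1.825 [ 0.50326308 -0.20484729  0.3440052 ] [0.85866183 0.51253741 0.00106684 0.00203215] 0.04521591193249165 [0.61787068 0.62010783 0.12179612]
row_end 0.9 [248.7 147. ] [ 0.5115 -0.1698  0.12  ]
propagator 0.69 [250.2  78.3] [ 0.557  -0.0864  0.    ]
```

View pics/w1.png

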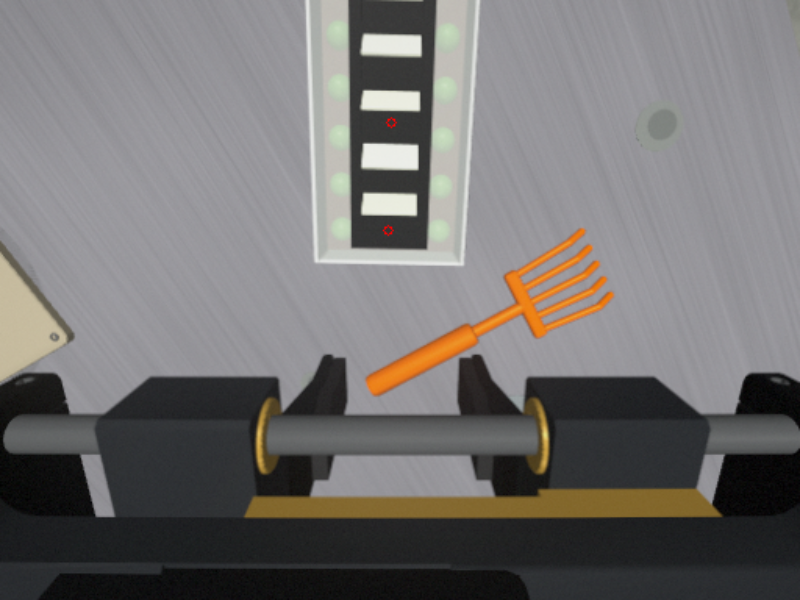

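The picture shows the row running nearly straight up the image. The far frame end has corners at about (351,247) and (427,249), and its sides run up to about (349,5) and (436,5). I'll use these corners, plus the landing corners from the first wrist picture, to fix the axis.

```bash
python3 - <<'E'
from h import *; import pickle
c=pickle.load(open("c1.pkl","rb"))
g=cv2.imread("pics/w1raw.png").max(2).astype(int)
# frame side edges per row (dark frame vs lighter lid)
L=[];Rr=[]
for v in range(8,152,8):
    d=np.where(g[v,200:300]<80)[0]+200
    if len(d): L.append((d.min()-.5,v)); Rr.append((d.max()+.5,v))
A=np.array([onz(c,p,.12)[:2] for p in L]);B=np.array([onz(c,p,.12)[:2] for p in Rr])
for n,P in(("L",A),("R",B)):
    vx,vy,x0,y0=cv2.fitLine(P.astype(np.float32),cv2.DIST_HUBER,0,1e-4,1e-4).ravel()
    print(n,np.degrees(np.arctan2(vy,vx)),x0,y0)
print("width",np.round(np.linalg.norm(A-B,axis=1),4)); M=(A+B)/2
vx,vy,x0,y0=cv2.fitLine(M.astype(np.float32),cv2.DIST_HUBER,0,1e-4,1e-4).ravel()
u=np.array([vx,vy]); u*=-np.sign(u[1]); print("axis",np.degrees(np.arctan2(u[1],u[0])),x0,y0)
col=g[60:175,249]; print("end rows", [(60+i) for i in range(len(col)-1) if abs(col[i+1]-col[i])>40])
end=onz(c,(249,158.5),.12)[:2]; o=np.array([x0,y0]); s=(end-o)@u
print("frame end",o+s*u,"row_start est",o+(s-.196)*u,"row_end",o+(s-.016)*u)
q=r.read_state()["eef_rot"]
from scipy.spatial.transform import Rotation as Ro
m=Ro.from_quat(q).as_matrix();print(m.round(3)); print("-tool x heading",np.degrees(np.arctan2(-m[1,0],-m[0,0])))
E
```

```text
L 60.31682 0.5316778 -0.0713854
R 60.235073 0.5781545 -0.115715615
width [0.0626 0.0619 0.0623 0.0628 0.0621 0.0625 0.063  0.0622 0.0627 0.0632
 0.0624 0.0617 0.0621 0.0626 0.0618 0.0623 0.0628 0.062 ]
axis -119.629555 0.5532453 -0.09657255
end rows [70, 91, 107, 108, 122, 123, 137, 158, 159, 168]
frame end [ 0.50418699 -0.18282717] row_start est [ 0.60108749 -0.01245614] row_end [ 0.51209723 -0.16891934]
[[ 0.466  0.885 -0.001]
 [ 0.885 -0.466  0.001]
 [ 0.    -0.001 -1.   ]]
-tool x heading -117.77820641897526
```

{"api": "play_rows", "payload": {
  "motion": [
    [0.3,0,0.1,0,0,0.02,0],
    [0.6,0,0.2,0,0,0.02,0],
    [0.9,0,0.3,0,0,0.02,0],
    [1,0,0.4,0,0,0.02,0],
    [1,0,0.4,0,0,0.02,0]
  ]
}}

```text
time: 2.65
ee_pos: [0.598, -0.0204, 0.2583]
eef_rot: [0.864, 0.504, -0.002, -0.001]
ft_force: [0.4, -0.7, 0.2]
width: 0.0001
```

```bash
cat > goal.py <<'E'
from h import *
from scipy.spatial.transform import Rotation as Ro
import sys
s=r.read_state(); m=Ro.from_quat(s["eef_rot"]).as_matrix()
u=np.array([-.4945,-.8692,0]); rs=np.array([.6011,-.0125,.12])
if __name__=="__main__":
    a,z=float(sys.argv[1]),float(sys.argv[2])
    t=rs+a*u; t[2]=z
    print(s["time"],s["ee_pos"],s["width"],s["ft_force"]); e=s["ee_pos"]-rs
    print("along",e@u,"lat",e@[-u[1],u[0],0],"heading",np.degrees(np.arctan2(-m[1,0],-m[0,0])))
    print("move (units)",np.round(m.T@(t-s["ee_pos"])/.2,3))
    print("row dir in tool", np.round(m.T@u,4))
E
python3 goal.py -0.019 0.18
```

```text
2.65 [ 0.59799827 -0.0204206   0.25830816] 6.821409871064294e-05 [ 0.43469205 -0.67569844  0.19945394]
along 0.008418386408983304 lat 0.0012207116594178818 heading -119.43384769536286
move (units) [ 0.138 -0.004  0.391]
row dir in tool [-1.     -0.0035  0.0019]
```

{"api": "play_rows", "payload": {
  "motion": [
    [0.14,0,0.1,0,0,0,0],
    [0.14,0,0.25,0,0,0,0],
    [0.14,0,0.4,0,0,0,0],
    [0.14,0,0.5,0,0,0,0],
    [0.14,0,0.5,0,0,0,0]
  ]
}}

```text
time: 3.28
ee_pos: [0.6115, -0.0005, 0.1603]
eef_rot: [0.865, 0.502, -0.001, -0.0]
ft_force: [0.2, 0.6, 0.6]
width: 0.0006
```

```bash
python3 goal.py -0.019 0.142; python3 - <<'E'
from h import *
c=eyes.camera("wrist"); im=c["image"][:,:,::-1].copy()
c2=eyes.camera("scene"); i2=c2["image"][:,:,::-1]
from goal import rs,u
v=np.array([-u[1],u[0],0])
for a in(-.036,0,.18):
    for b in(-.032,.032):
        p=proj(c2,rs+a*u+b*v)[0]; print(p)
p=proj(c2,rs+.07*u)[0].astype(int); x,y=max(p[0]-60,0),max(p[1]-50,0)
cr=i2[y:y+100,x:x+130]
c3=eyes.camera("side"); p=proj(c3,rs+.07*u)[0].astype(int); cr3=c3["image"][p[1]-50:p[1]+50,p[0]-65:p[0]+65,::-1]
cv2.imwrite("pics/s2.png",cv2.resize(np.hstack([cr,cr3]),(780,300),interpolation=cv2.INTER_CUBIC))
E
```

```text
3.275 [ 6.11548230e-01 -4.70487928e-04  1.60349920e-01] 0.0005929695865020642 [0.20598859 0.56672471 0.57055967]
along -0.015622701604184129 lat 0.0031330077536384036 heading -119.7914557350641
move (units) [ 0.017 -0.016  0.092]
row dir in tool [-1.      0.0027  0.0019]
[266.65667235 181.13349039]
[275.4561886  190.19034622]
[258.18432606 183.61681873]
[266.81821326 192.83344127]
[213.4185549  196.74792396]
[221.07091924 206.82247365]
```

View pics/s2.png

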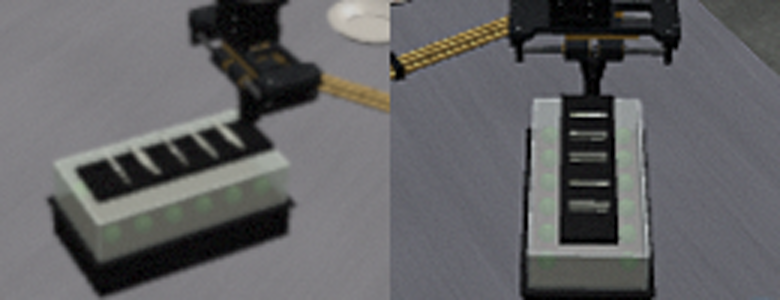

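The crops show the closed fingertips just above the wide landing, behind flap 1, with all five flaps leaning towards the row end. Next I'll descend gently.

{"api": "play_rows", "payload": {
  "motion": [
    [0.015,-0.015,0.03,0,0,0,0],
    [0.015,-0.015,0.06,0,0,0,0],
    [0.015,-0.015,0.08,0,0,0,0],
    [0.015,-0.015,0.09,0,0,0,0],
    [0.015,-0.015,0.09,0,0,0,0]
  ]
}}

```text
time: 4.05
ee_pos: [0.6113, 0.0051, 0.1431]
eef_rot: [0.865, 0.502, -0.0, -0.0]
ft_force: [-0.2, 0.3, 0.1]
width: 0.0004
```

```bash
python3 goal.py -0.019 0.138
```

```text
4.05 [0.61132219 0.00510476 0.14309922] 0.00037320345753846747 [-0.24933311  0.30665274  0.06511397]
along -0.02035693385585035 lat 0.00017957055913342198 heading -119.70630739086032
move (units) [-0.007 -0.001  0.025]
row dir in tool [-1.0e+00  1.2e-03  1.0e-04]
```

{"api": "play_rows", "payload": {
  "motion": [
    [0,0,0.005,0,0,0,0],
    [0,0,0.01,0,0,0,0],
    [0,0,0.015,0,0,0,0],
    [0,0,0.02,0,0,0,0],
    [0,0,0.02,0,0,0,0]
  ]
}}

```text
time: 4.68
ee_pos: [0.6114, 0.0052, 0.1393]
eef_rot: [0.865, 0.502, 0.0, 0.0]
ft_force: [-0.4, 0.2, 1.4]
width: 0.0003
```

{"api": "play_rows", "payload": {
  "motion": [
    [0,0,0.005,0,0,0,0],
    [0,0,0.005,0,0,0,0],
    [0,0,0.005,0,0,0,0]
  ]
}}

```text
time: 5.05
ee_pos: [0.6114, 0.0052, 0.1384]
eef_rot: [0.865, 0.502, 0.0, 0.0]
ft_force: [-0.9, -0.4, 1.1]
width: 0.0005
```

{"api": "play_rows", "payload": {
  "motion": [
    [0,0,0.005,0,0,0,0],
    [0,0,0.005,0,0,0,0],
    [0,0,0.005,0,0,0,0]
  ]
}}

```text
time: 5.42
ee_pos: [0.6114, 0.0052, 0.1374]
eef_rot: [0.865, 0.502, 0.0, 0.0]
ft_force: [-0.7, -0.1, 3.2]
width: 0.0007
```

Contact on the landing reads about 3 N. I'll start the stroke along tool -x.

{"api": "play_rows", "payload": {
  "motion": [
    [-0.02,0,0,0,0,0,0],
    [-0.05,0,0,0,0,0,0],
    [-0.08,0,0,0,0,0,0],
    [-0.11,0,0,0,0,0,0],
    [-0.14,0,0,0,0,0,0]
  ]
}}

```text
time: 6.05
ee_pos: [0.5973, -0.0197, 0.1373]
eef_rot: [0.865, 0.502, 0.0, 0.0]
ft_force: [0.6, 1.4, 2.9]
width: 0.0005
```

```bash
python3 goal.py 0.183 0.1374; python3 - <<'E'
from h import *
c=eyes.camera("side"); cv2.imwrite("pics/s3.png",cv2.resize(c["image"][130:280,190:340,::-1],(600,600),interpolation=cv2.INTER_CUBIC))
for d in eyes.landmark_of(c,"row_end")[:1]: print(d["xy"])
E
```

```text
6.05 [ 0.5972859  -0.01973682  0.13733788] 0.0005084362913269398 [0.59180355 1.39536522 2.92918137]
along 0.008176311736751382 lat 0.0002633898492158899 heading -119.7188816878256
move (units) [-0.874 -0.    -0.   ]
row dir in tool [-1.      0.0014 -0.    ]
[265.8, 227.6]
```

View pics/s3.png

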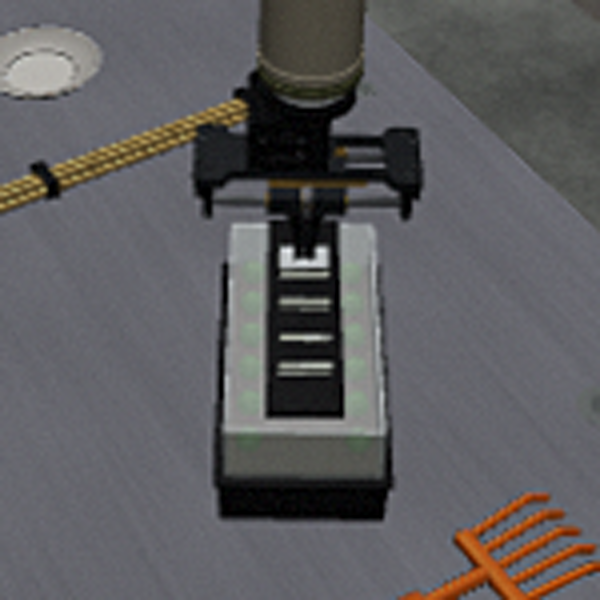

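Flap 1 is going down under the tips at (303,255), the track is centred and the tray hasn't moved. I'll continue.

{"api": "play_rows", "payload": {
  "motion": [
    [-0.03,0,0,0,0,0,0],
    [-0.06,0,0,0,0,0,0],
    [-0.09,0,0,0,0,0,0],
    [-0.12,0,0,0,0,0,0],
    [-0.15,0,0,0,0,0,0]
  ]
}}

```text
time: 6.78
ee_pos: [0.5824, -0.0456, 0.1373]
eef_rot: [0.865, 0.502, 0.0, 0.0]
ft_force: [1.0, 2.0, 3.4]
width: 0.0005
```

{"api": "play_rows", "payload": {
  "motion": [
    [-0.03,0,0,0,0,0,0],
    [-0.06,0,0,0,0,0,0],
    [-0.09,0,0,0,0,0,0],
    [-0.12,0,0,0,0,0,0],
    [-0.15,0,0,0,0,0,0]
  ]
}}

```text
time: 7.4
ee_pos: [0.5679, -0.0709, 0.1374]
eef_rot: [0.865, 0.502, 0.001, -0.0]
ft_force: [2.7, 4.9, 3.8]
width: 0.0004
```

```bash
python3 goal.py 0.183 0.1374; python3 - <<'E'
from h import *
c=eyes.camera("side"); a=c["image"][150:260,210:320,::-1]
c=eyes.camera("wrist"); b=c["image"][:,:,::-1]
cv2.imwrite("pics/s4.png",np.hstack([cv2.resize(a,(384,384),interpolation=cv2.INTER_CUBIC),cv2.resize(b,(416,384))]))
E
```

```text
7.4 [ 0.5679114  -0.07093857  0.13736654] 0.00039102035430270085 [2.6514609  4.92411368 3.77267717]
along 0.06720656323226036 lat 5.034139143925099e-05 heading -119.67872870158666
move (units) [-0.579  0.    -0.001]
row dir in tool [-1.0e+00  7.0e-04 -1.2e-03]
```

View pics/s4.png

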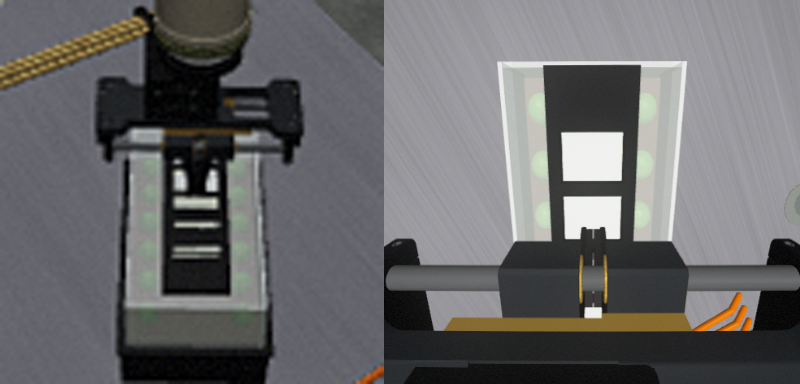

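Flaps 1 and 2 now lie flat in the wrist view, at (592,155) and (592,215). The tips are just meeting flap 3. I'll go on at the same height.

{"api": "play_rows", "payload": {
  "motion": [
    [-0.03,0,0,0,0,0,0],
    [-0.06,0,0,0,0,0,0],
    [-0.09,0,0,0,0,0,0],
    [-0.12,0,0,0,0,0,0],
    [-0.15,0,0,0,0,0,0]
  ]
}}

```text
time: 8.12
ee_pos: [0.5526, -0.0977, 0.1372]
eef_rot: [0.865, 0.502, 0.0, -0.0]
ft_force: [1.1, 0.8, 3.2]
width: 0.0002
```

{"api": "play_rows", "payload": {
  "motion": [
    [-0.03,0,0,0,0,0,0],
    [-0.06,0,0,0,0,0,0],
    [-0.09,0,0,0,0,0,0],
    [-0.12,0,0,0,0,0,0],
    [-0.15,0,0,0,0,0,0]
  ]
}}

```text
time: 8.75
ee_pos: [0.5378, -0.1238, 0.1372]
eef_rot: [0.865, 0.502, -0.0, 0.0]
ft_force: [1.5, 2.1, 3.5]
width: 0.0004
```

{"api": "play_rows", "payload": {
  "motion": [
    [-0.03,0,0,0,0,0,0],
    [-0.06,0,0,0,0,0,0],
    [-0.09,0,0,0,0,0,0],
    [-0.12,0,0,0,0,0,0],
    [-0.15,0,0,0,0,0,0]
  ]
}}

```text
time: 9.38
ee_pos: [0.5229, -0.1499, 0.1373]
eef_rot: [0.865, 0.502, -0.0, 0.0]
ft_force: [0.9, 1.7, 3.3]
width: 0.0001
```

```bash
python3 goal.py 0.183 0.1374; python3 - <<'E'
from h import *
c=eyes.camera("side"); a=c["image"][150:260,210:320,::-1]
c=eyes.camera("wrist"); b=c["image"][:,:,::-1]
cv2.imwrite("pics/s5.png",np.hstack([cv2.resize(a,(384,384),interpolation=cv2.INTER_CUBIC),cv2.resize(b,(416,384))]))
E
```

```text
9.375 [ 0.52288556 -0.14993032  0.13725455] 0.00014974297308911186 [0.9191484  1.65890501 3.25223156]
along 0.15813147440442754 lat -2.470143728702124e-05 heading -119.70787314702493
move (units) [-0.124  0.    -0.001]
row dir in tool [-1.0e+00  1.3e-03  1.0e-04]
```

View pics/s5.png

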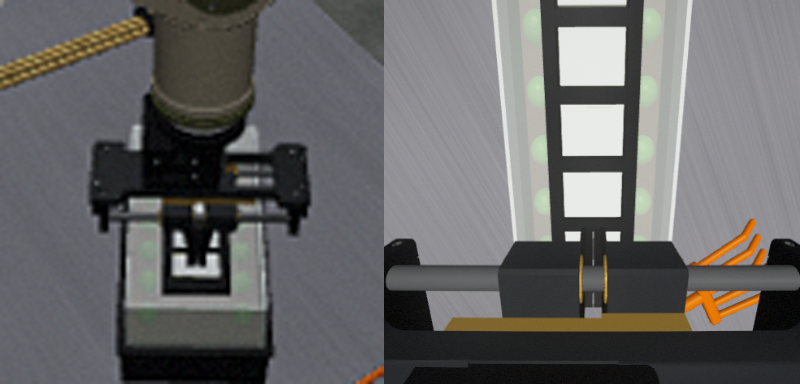

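Flaps 2 to 4 are flat in the wrist view, and flap 5 is going down under the tips. I'll finish to the row end and hold there.

{"api": "play_rows", "payload": {
  "motion": [
    [-0.03,0,0,0,0,0,0],
    [-0.06,0,0,0,0,0,0],
    [-0.09,0,0,0,0,0,0],
    [-0.12,0,0,0,0,0,0],
    [-0.12,0,0,0,0,0,0]
  ]
}}

```text
time: 10.1
ee_pos: [0.5107, -0.1714, 0.1372]
eef_rot: [0.865, 0.502, -0.0, 0.0]
ft_force: [-1.0, -1.3, 2.4]
width: 0.0007
```

{"api": "play_rows", "payload": {
  "motion": [
    [0,0,-0.02,0,0,0,0],
    [0,0,-0.1,0,0,0,0],
    [0,0,-0.3,0,0,0,0],
    [-0.15,0,-0.6,0,0,0,0],
    [-0.15,0,-0.8,0,0,0,0]
  ]
}}

```text
time: 10.72
ee_pos: [0.4955, -0.1982, 0.3006]
eef_rot: [0.865, 0.501, 0.0, 0.001]
ft_force: [1.0, -0.7, 0.6]
width: 0.0006
```

{"api": "play_rows", "payload": {
  "motion": [
    [0,0,0,0,0,0,0],
    [0,0,0,0,0,0,0],
    [0,0,0,0,0,0,0]
  ]
}}

```text
time: 11.1
ee_pos: [0.496, -0.1959, 0.2961]
eef_rot: [0.865, 0.502, -0.001, -0.001]
ft_force: [0.0, -0.2, -0.4]
width: 0.0003
```

```bash
python3 - <<'E'
from h import *
from goal import rs,u
s=r.read_state(); print(s["time"],s["ee_pos"],s["ft_force"])
c=eyes.camera("scene"); p=proj(c,rs+.09*u)[0].astype(int); e=c["image"][p[1]-35:p[1]+35,p[0]-35:p[0]+35,::-1]
c=eyes.camera("side"); a=c["image"][165:245,225:305,::-1]
c=eyes.camera("wrist"); b=c["image"][:,:,::-1]
for d in eyes.landmark_of(c,"row_end")[:1]: print(d["p"],onz(c,d["xy"],.12))
f=lambda i:cv2.resize(i,(300,300),interpolation=cv2.INTER_CUBIC)
cv2.imwrite("pics/s6.png",np.hstack([np.vstack([f(e),f(a)]),cv2.resize(b,(500,375))[:].copy() if 0 else cv2.copyMakeBorder(cv2.resize(b,(500,375)),0,225,0,0,0)]))
E
```

```text
11.1 [ 0.49599046 -0.19589327  0.29614816] [ 0.02396936 -0.23925927 -0.42653222]
0.89 [ 0.51107453 -0.17241124  0.12      ]
```

View pics/s6.png

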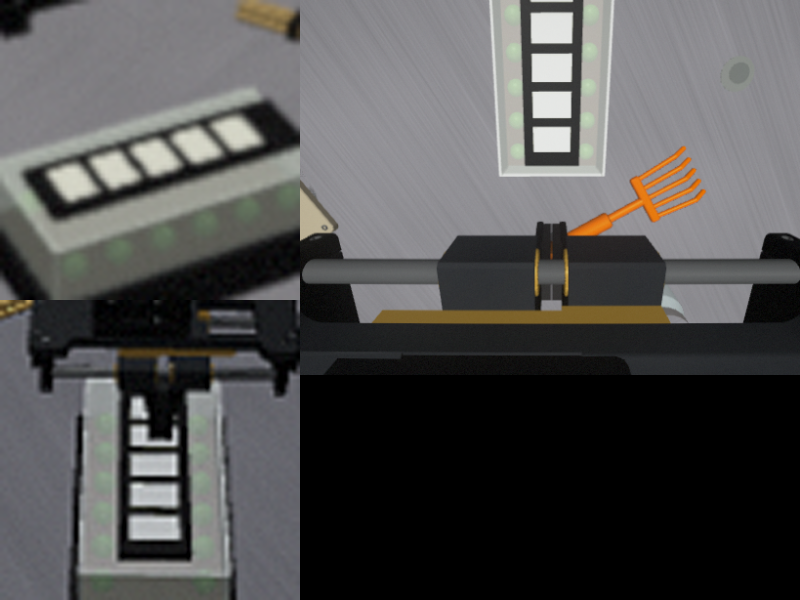

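All five flaps lie flat in the scene crop, and the wrist and side views agree where the flaps show. The gripper is clear and nothing else looks moved, so I'm handing the job in.

```bash
python3 -c "
from h import *
print(job.close_job())"
```

```text
the job is handed in; nothing more can be done
None
```

All five flaps are closed flat in the frame, and the job is handed in (about 11 s of the 42 s used). I set the shut fingertips on the wide landing behind flap 1. I ran them about 20 cm to the row end in one unbroken stroke, then lifted clear.

- **Force:** the downward force read about 2.4 to 3.8 N along the stroke. The largest sideways reading was about 5.6 N, as the tips met flap 3. These were read at the end of each move, so a brief peak in between could have been missed.
- **Flaps:** after the lift, the scene view showed all five flat. The side and wrist views agreed for the flaps they showed.
- **Propagator:** it looked unmoved in the pictures. The network's `row_end` point came out about 3 mm from the earlier estimate, which is about its own error, so a shift that small can't be ruled out.
- **Other things:** the arm never went near the jar, saucer, rake or stakes, and those visible in the pictures looked untouched. I did not measure their positions again.

No check failed. An early wrist-view network report for the jar was clearly wrong, and I ignored it.

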